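Load the carrying rack with cured mosaic rosettes in their row order

TASK

The porcelain rosettes go up on the roof ridge in the order in which they stand, so load the carrying rack in that order: the three from the curing rack, the one at its red-painted end going into the place at the carrying rack's red-painted end and the others following in the same order, and last in line, at the far end from the red board, the one that is now in the glue jig. Swing the toggle clamp's red handle fully back before you take that one out, and leave the clamp open. All four must stand flat, petals up, one to a place, roughly in the middle between the dowels, and be let go; they are brittle, so set each one down rather than dropping it.

Things in the scene. Friction and masses are not known exactly. Their poses are not given: they have to be found in the camera images.
- rosette_blue: Loose round mosaic flower: grey mortar disc, dia 54 mm, blue porcelain petals on top, 26 mm high in all, about 0.12 kg. Origin: centre of its underside, z up. Starts within 5 mm of the centre of the bat with the blue chip.
- rosette_white: Loose round mosaic flower: grey mortar disc, dia 54 mm, white porcelain petals on top, 26 mm high in all, about 0.12 kg. Origin: centre of its underside, z up. Starts within 5 mm of the centre of the bat with the white chip.
- rosette_yellow: Loose round mosaic flower: grey mortar disc, dia 54 mm, yellow porcelain petals on top, 26 mm high in all, about 0.12 kg. Origin: centre of its underside, z up. Starts within 5 mm of the centre of the bat with the yellow chip.
- rosette_green: Loose round mosaic flower: grey mortar disc, dia 54 mm, green porcelain petals on top, 26 mm high in all, about 0.12 kg. Origin: centre of its underside, z up. Starts within 5 mm of the centre of the bat with the green chip.
- bat_blue: Fixed round wooden board (bat), dia 82 mm, 8 mm thick, blue chip on its rim, under the blue rosette at the start. Origin: centre of its underside; top at z = 32 mm. Three bats stand 90 mm apart in a row on the dark curing rack (red end board at its +y end), the fourth in the clamp jig beyond the row's -y end: from +y to -y, red end first, jig last. Which is where varies.
- bat_white: Fixed round wooden board (bat), dia 82 mm, 8 mm thick, white chip on its rim, under the white rosette at the start. Origin: centre of its underside; top at z = 32 mm. Three bats stand 90 mm apart in a row on the dark curing rack (red end board at its +y end), the fourth in the clamp jig beyond the row's -y end: from +y to -y, red end first, jig last. Which is where varies.
- bat_yellow: Fixed round wooden board (bat), dia 82 mm, 8 mm thick, yellow chip on its rim, under the yellow rosette at the start. Origin: centre of its underside; top at z = 32 mm. Three bats stand 90 mm apart in a row on the dark curing rack (red end board at its +y end), the fourth in the clamp jig beyond the row's -y end: from +y to -y, red end first, jig last. Which is where varies.
- bat_green: Fixed round wooden board (bat), dia 82 mm, 8 mm thick, green chip on its rim, under the green rosette at the start. Origin: centre of its underside; top at z = 32 mm. Three bats stand 90 mm apart in a row on the dark curing rack (red end board at its +y end), the fourth in the clamp jig beyond the row's -y end: from +y to -y, red end first, jig last. Which is where varies.
- carrier: Fixed carrying rack, the destination; row along its y, yaw within 0.12 rad. Four places at x = 0, y = +120 (by the red end board), +40, -40, -120 mm, on two battens with tops at z = 30 mm, 18 mm wide, at x = +-20. Dowels, dia 8, at x = +-20, y = +80, 0, -80, tops at z = 49. End boards 90 wide, 55 high at y = +-172. Origin: centre, on the table.
- clamp_grip (a point): Point in the toggle clamp's red handle (16 mm wide along x, 20 deep, from 50 mm below to 25 above the point), 95 mm along z from its hinge (axis x). Clamped: upright, point at z = 175 mm, 107 mm from the rosette. To open, its top swings to its own -y, away from the rosette, 1.25 rad to a stop; friction (about 2 N) holds it anywhere. The bar rises with it, ending upright, 85 mm off, 175 high.

How it is judged:
By the outcome, as a careful person would: the job done as asked, in the order asked, and still so for the second after the job is handed in, with the robot touching nothing.
It also fails if it takes over 88 s, if anything falls off the work surface, if the arm or the gripper's body presses on something with over 40 N, if the wrist force passes 120 N, or if a joint passes its speed limit or range.

ROBOT

A 7-joint arm with a two-finger parallel gripper is mounted at the origin on the work surface. World frame = base frame: x ahead of the robot, y to its left, z up, the work surface at z = 0. Lengths are in m, angles in degrees, forces in N, time in s.
With the tool pointing down it reaches from about 0.425 to 0.875 m from the base axis. Payload 8.4 kg.
Tool frame: the origin (TCP) lies midway between the tips of the shut fingers; the grasp point (between the pads) lies 19 mm behind it; z points along the fingers, y is the line along which they close (so a half turn about z gives the same grasp; the last joint's range is limited). The gripper opens to 85 mm and grips with 20 to 120 N. Pads are 22 mm wide; open, the fingers measure 114 mm over their backs; the gripper's body (76 mm by 85 mm) begins 54 mm behind the grasp point. The pads swing forward as they close: fully open they stand 13 mm farther back than shut.
Start: joints at [-80.97, 19.091, 2.286, 83.961, -0.768, 76.965, -3.352], TCP at [0.165, 0.629, 0.231] pointing down, gripper open.
Joint ranges: [-147.57, 147.57], [-21.85, 119.76], [-74.77, 79.35], [14.55, 137.4], [-85.83, 265.84], [4.83, 119.75], [-152.11, 152.11]. Speed limits (degrees/s): [127.2, 127.2, 159.86, 159.86, 180, 180, 180].

INTERFACE

Orientations are given as a 3x3 rotation matrix whose columns are the frame's x, y, z axes.
In Python, from workcell import state, vision, robot gives the robot as it stands.
- The arm moves only by the tool jog_arm, never from a script. Its argument "commands" is a list that holds one entry, the list of rows, each a list of 4 numbers: the shift along the world's x, y, z in cm, then the turn about the world's z in rad. A call has exactly 5 rows; each row shifts and turns the commanded pose from where the row before left it; what a row does not reach is not made up. A row lasts 1/10 s, in which the tool goes at most 50 mm and 8.59 degrees, less where a joint would pass 70% of its speed; a pose out of reach is approached as far as the arm can. A call is refused whole if a number of a shift passes 5 or a number of a turn 0.15, either way. A call with a gripper value outside its range is refused whole. "gripper" is the finger opening in cm, from 0 to 8.54, set as the call begins (left out, the last holds). The fingers move at their own pace and stop on an object; "newtons" is the grip in N (left out, the last holds). Time passes only in rows, so rows that do not move let the fingers close, or fill a call up. It gives the time, the measured TCP pose, the force, the opening and the grip force at its end, in the units of the state.
- state(): the state, without advancing time (a new reading comes with each control period).
- vision.capture(name): name is "side" or "top"; returns a dict with "image" (420x560x3 uint8, red, green, blue), "z_map" (420x560 float32, m along the optical axis (not along the pixel's ray), 0 where there is no reading), "mtx" (3x3 intrinsics, pixels), "rvec" (rotation vector, rad) and "tvec" (3), from world to camera coordinates, as OpenCV has them. Camera axes: x right, y down, z forward; pixel columns grow to the right and rows downward; lengths in m; the calibration is good to about 2 mm. A picture is of the moment at which its call begins.
- robot.finish_job(): hands the job in; it is judged then, once.
The state is a dict: "time": time; "qpos": joint angles; "qvel": joint speeds; "joint_efforts": joint torques, N m; "eef_pos": TCP position; "tool_rot": TCP orientation; "ft_force": force on the tool from outside, world axes, zero at the start; "torque": the same for the moment, N m; "grip_width": opening from 0.0 (shut) to 1.0 (fully open); "finger_force": force on a finger pad.
Only numpy, scipy, OpenCV 4.12 (cv2) and the standard library are available. Lean on these libraries where they do the work, as an engineer would, in place of code of your own. Each camera call takes 0.05 s, during which the arm holds its last target. There are 200 camera calls.

## Working session

There is one attempt and no reset: what is moved stays moved. The work goes in short steps, Python scripts to look and compute and a tool call to move; the robot and the scene stay as the last step left them, time stands still between calls to the robot, and variables do not carry over. Pictures are saved under pics/ and viewed, at most 14 in all, crops included, and the job is handed in when it is done.

Besides the shell and the picture viewer there is one more tool, called after "Request:" as name([rows], argument=value, ...), one row to a line, values as JSON. jog_arm: Moves the arm, as the interface text tells. Its arguments: {"type":"object","properties":{"commands":{"type":"array"},"gripper":{"type":"number"},"newtons":{"type":"number"}},"required":["commands"]}

```bash
mkdir -p pics; cat > h.py <<'E'
import numpy as np, cv2
from workcell import state, vision, robot
def cap(n,save=None):
    c=vision.capture(n)
    if save: cv2.imwrite('pics/'+save,c['image'][:,:,::-1])
    return c
def world(c):
    R=cv2.Rodrigues(np.array(c['rvec'],float))[0]; t=np.array(c['tvec'],float).ravel(); K=np.array(c['mtx'])
    v,u=np.mgrid[0:420,0:560]; z=c['z_map']
    P=np.stack([(u-K[0,2])/K[0,0]*z,(v-K[1,2])/K[1,1]*z,z],-1)
    return (P-t)@R
E
python3 - <<'E'
from h import *
for n in('top','side'):
    c=cap(n,n+'0.png'); R=cv2.Rodrigues(np.array(c['rvec'],float))[0]
    print(n,-R.T@np.array(c['tvec']).ravel()); np.savez(n+'0.npz',**c)
s=state();print(s['time'],s['eef_pos'],s['tool_rot'],s['ft_force'],s['grip_width'])
E
```

```text
top [0.36987041 0.02067049 0.93117734]
side [0.1370375  0.58434902 0.53408922]
0.1 [0.16498482 0.62827761 0.2305001 ] [[-9.67218701e-01  2.53944689e-01 -2.82717389e-04]
 [ 2.53944828e-01  9.67217616e-01 -1.45160533e-03]
 [-9.51782259e-05 -1.47581444e-03 -9.99998906e-01]] [ 0.56756377  0.17982645 -0.15546851] 1.0007315475839311
```

View pics/top0.png

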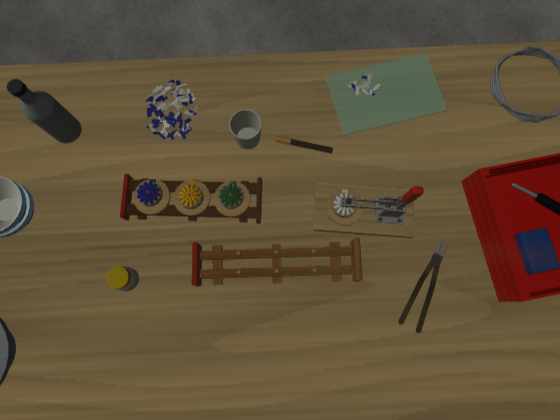

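View pics/side0.png

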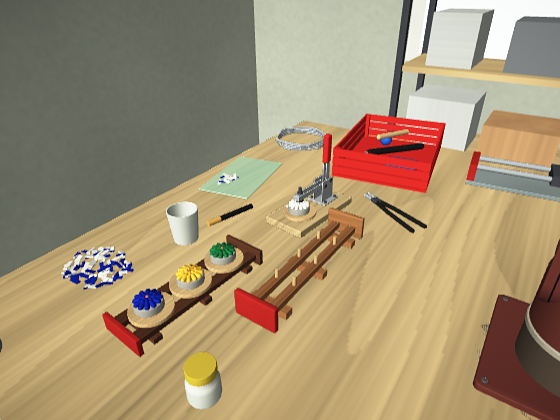

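The top view shows blue (150,193), yellow (190,195) and green (232,196), in that order from the red end at (127,197). White is in the jig at (344,205), and the clamp's red handle is at (412,196). The carrier runs from its red end at (196,264) to (357,260). The side view shows the same order.

```bash
cat > m.py <<'E'
from h import *
def measure(c):
    W=world(c); out={}
    hsv=cv2.cvtColor(c['image'],cv2.COLOR_RGB2HSV); return W,hsv
def disc(W,px,r=22,zlo=.040,zhi=.075):
    # points of a rosette around pixel px above the bat
    u,v=px; Q=W[v-r:v+r,u-r:u+r].reshape(-1,3); Q=Q[(Q[:,2]>zlo)&(Q[:,2]<zhi)]
    (x,y),rad=cv2.minEnclosingCircle(Q[:,:2].astype(np.float32)); return (x,y),rad,Q[:,:2].mean(0),np.percentile(Q[:,2],98),len(Q)
E
python3 - <<'E'
from m import *
np.set_printoptions(precision=4,suppress=True)
c=dict(np.load('top0.npz')); W,hsv=measure(c)
print(c['mtx'])
for n,p in dict(blue=(150,193),yellow=(190,195),green=(232,196),white=(344,205)).items(): print(n,W[p[1],p[0]],disc(W,p))
red=((hsv[...,0]<8)|(hsv[...,0]>172))&(hsv[...,1]>150)&(hsv[...,2]>60)
n,l,s,ce=cv2.connectedComponentsWithStats(red.astype(np.uint8))
for i in range(1,n):
    if s[i,4]>60:
        Q=W[l==i]; print(s[i],Q.min(0),Q.max(0),np.median(Q,0))
# carrier: end boards z>0.045
for name,(a,b,d,e) in dict(redend=(235,295,185,204),far=(232,290,345,368)).items():
    Q=W[a:b,d:e].reshape(-1,3); Q=Q[(Q[:,2]>.050)&(Q[:,2]<.062)]; print(name,len(Q),Q.mean(0),Q.min(0),Q.max(0)); print(cv2.minAreaRect((Q[:,:2]*1000).astype(np.float32)))
# dowels
Q=W[235:290,205:348]; m=((Q[...,2]>.042)&(Q[...,2]<.054)).astype(np.uint8)
n,l,s,ce=cv2.connectedComponentsWithStats(m)
for i in range(1,n): print('dowel',s[i,4],Q[l==i].mean(0))
E
```

```text
[[417.2925   0.     274.4005]
 [  0.     417.2925 210.1336]
 [  0.       0.       1.    ]]
blue [0.6169 0.2839 0.0587] ((0.62018221616745, 0.29015451669692993), 0.027384812012314796, array([0.6176, 0.2881]), np.float64(0.05899056293329591), 478)
yellow [0.6094 0.1981 0.0543] ((0.6093274354934692, 0.19920581579208374), 0.027097176760435104, array([0.607, 0.198]), np.float64(0.058929237136590186), 474)
green [0.602  0.1066 0.0572] ((0.6050900816917419, 0.11069405823945999), 0.026801686733961105, array([0.6032, 0.11  ]), np.float64(0.058586705579420584), 460)
white [ 0.5664 -0.1305  0.0748] ((0.5701828598976135, -0.14357219636440277), 0.033945463597774506, array([ 0.5702, -0.1349]), np.float64(0.07422547686089172), 387)
[ 461  153   99  149 9064] [ 0.353  -0.6569 -0.0062] [0.6851 0.0207 0.9312] [ 0.53   -0.51    0.0059]
[120 174   8  43 163] [ 0.5737  0.3415 -0.0014] [0.6705 0.3691 0.0412] [0.6218 0.3496 0.0357]
[402 186  21  17 165] [ 0.5523 -0.3118 -0.0014] [ 0.6211 -0.2348  0.2007] [ 0.5589 -0.2376  0.1907]
[192 243   5  42 208] [0.3699 0.0207 0.0501] [0.5044 0.195  0.9312] [0.4595 0.19   0.0543]
redend 248 [0.4598 0.1891 0.0539] [0.4159 0.1832 0.0501] [0.5044 0.195  0.0574]
((460.15185546875, 189.47633361816406), (11.716943740844727, 88.47013854980469), 89.44097137451172)
far 239 [ 0.454  -0.1537  0.0535] [ 0.4101 -0.1605  0.0501] [ 0.4986 -0.1474  0.0576]
((454.313232421875, -153.97769165039062), (12.41636848449707, 88.38508605957031), 89.23370361328125)
dowel 13 [ 0.4765 -0.0622  0.0477]
dowel 12 [0.4784 0.0972 0.0479]
dowel 10 [0.4769 0.0173 0.0475]
dowel 12 [ 0.4366 -0.0617  0.0488]
dowel 12 [0.4373 0.0181 0.0478]
dowel 13 [0.4386 0.0978 0.0483]
```

```bash
python3 - <<'E'
from m import *
np.set_printoptions(precision=4,suppress=True)
c=dict(np.load('top0.npz')); W,hsv=measure(c)
def ray(c,uv,z):
    R=cv2.Rodrigues(c['rvec'].astype(float))[0]; t=c['tvec'].ravel()
    d=R.T@np.linalg.inv(c['mtx'])@np.array([uv[0],uv[1],1.]); o=-R.T@t
    return o+d*(z-o[2])/d[2]
rng=dict(blue=((100,130),(150,193),(148,303)),yellow=((18,34),(190,195),(189,276)),green=((40,90),(232,196),(223,251)))
for k,name in enumerate(('top','side')):
    c2=dict(np.load(name+'0.npz')); W2,h=measure(c2)
    for n,r in rng.items():
        u,v=r[1+k]; m=(h[...,0]>=r[0][0])&(h[...,0]<=r[0][1])&(h[...,1]>110)
        b=np.zeros_like(m); b[v-17:v+17,u-17:u+17]=1; m&=b
        yy,xx=np.nonzero(m); (cx,cy),rr=cv2.minEnclosingCircle(np.stack([xx,yy],1).astype(np.float32))
        Q=W2[m]; print(name,n,m.sum(),ray(c2,(cx,cy),.052),rr,Q[:,2].mean())
s=hsv[...,1];v=hsv[...,2]
m=(s<70)&(v>110); b=np.zeros_like(m); b[185:225,325:365]=1; m&=b
Q=W[m]; Q=Q[Q[:,2]<.062]; print('white',len(Q),Q.mean(0),cv2.minEnclosingCircle(Q[:,:2].astype(np.float32)))
q=W[183:230,322:352].reshape(-1,3); q=q[(q[:,2]>.026)&(q[:,2]<.036)]; print('batwhite',len(q),cv2.minEnclosingCircle(q[:,:2].astype(np.float32)))
# handle
red=((hsv[...,0]<8)|(hsv[...,0]>172))&(hsv[...,1]>150); red[:,:395]=0; red[:,425:]=0
Q=W[red]; 
for lo,hi in((.12,.15),(.15,.175),(.175,.193),(.193,.21)):
    q=Q[(Q[:,2]>lo)&(Q[:,2]<hi)]; print(lo,len(q),q.mean(0) if len(q) else '',q.min(0) if len(q) else '',q.max(0) if len(q) else '')
# jig board
q=W[175:245,308:420]; mm=(q[...,2]>.012)&(q[...,2]<.028); print('jig',cv2.minAreaRect((q[mm][:,:2]*1000).astype(np.float32)))
img=c['image'][165:255,300:430]; cv2.imwrite('pics/jig.png',cv2.resize(img,None,fx=5,fy=5)[:,:,::-1])
E
```

```text
top blue 312 [0.6233 0.2895 0.052 ] 12.407339096069336 0.057280189189704234
top yellow 856 [0.6142 0.1996 0.052 ] 21.733327865600586 0.04076979940733099
top green 289 [0.6104 0.1113 0.052 ] 12.083146095275879 0.06659784431366356
side blue 442 [0.6171 0.2933 0.052 ] 15.355344772338867 0.05592220655525498
side yellow 591 [0.6035 0.2057 0.052 ] 22.006288528442383 0.05049526533985423
side green 264 [0.6036 0.1139 0.052 ] 12.214803695678711 0.059527286472906275
white 152 [ 0.5788 -0.1298  0.0501] ((0.5838488340377808, -0.13812538981437683), 0.033600419759750366)
batwhite 361 ((0.5766337513923645, -0.11817373335361481), 0.054214052855968475)
0.12 30 [ 0.5576 -0.2374  0.1396] [ 0.5517 -0.2437  0.1294] [ 0.5655 -0.235   0.1489]
0.15 50 [ 0.5568 -0.2386  0.1619] [ 0.5516 -0.2484  0.1502] [ 0.567  -0.2348  0.1744]
0.175 41 [ 0.5565 -0.2387  0.184 ] [ 0.5514 -0.2478  0.1751] [ 0.5659 -0.2349  0.1929]
0.193 78 [ 0.559  -0.2439  0.1975] [ 0.5514 -0.2533  0.1932] [ 0.5664 -0.2353  0.2007]
jig ((553.2088012695312, -181.84307861328125), (219.4268798828125, 138.8534698486328), 82.93464660644531)
```

View pics/jig.png

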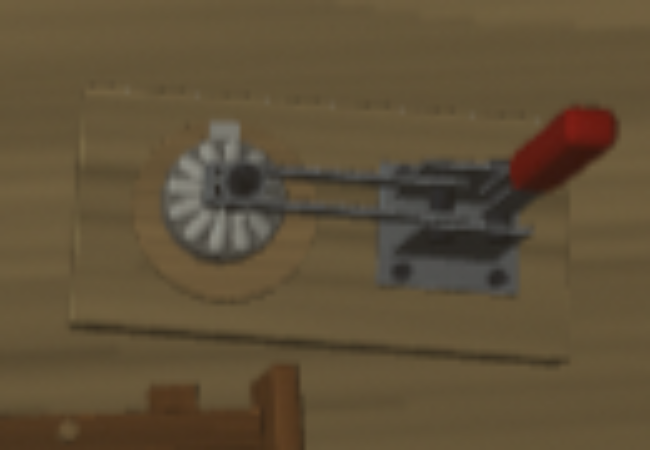

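The crop shows the jig bat holding white at (225,200), with the handle top at (590,130) and the jig turned about 0.09 rad. Now I move over blue.

Request:
jog_arm([
  [[3, -2.2, 0, -0.08], [3, -2.2, 0, -0.09], [3, -2.2, 0, -0.09], [3, -2.2, 0, -0.09], [3, -2.2, 0, -0.09]],
], gripper=8.54, newtons=30)

```text
time: 0.6
eef_pos: [0.3161, 0.5174, 0.231]
tool_rot: [[-0.764, 0.645, -0.0], [0.645, 0.764, -0.001], [-0.0, -0.001, -1.0]]
ft_force: [0.7, 0.1, 0.6]
grip_width: 0.996
finger_force: 0.0
```

Request:
jog_arm([
  [[3, -2.2, 0, -0.09], [3, -2.2, 0, -0.09], [3, -2.2, 0, -0.09], [3, -2.2, 0, -0.09], [3, -2.2, 0, -0.09]],
])

```text
time: 1.1
eef_pos: [0.466, 0.4075, 0.231]
tool_rot: [[-0.408, 0.913, -0.0], [0.913, 0.408, -0.0], [-0.0, -0.001, -1.0]]
ft_force: [-0.0, 0.1, -0.5]
grip_width: 0.998
finger_force: 0.0
```

Request:
jog_arm([
  [[3, -2.4, -2, -0.09], [3, -2.4, -2, -0.09], [3, -2.4, -2, -0.09], [3, -2.4, -2, -0.09], [3.5, -2.2, -2, -0.08]],
])

```text
time: 1.6
eef_pos: [0.6206, 0.2896, 0.1303]
tool_rot: [[0.019, 1.0, -0.001], [1.0, -0.019, -0.0], [-0.0, -0.001, -1.0]]
ft_force: [0.5, 0.4, 0.4]
grip_width: 1.002
finger_force: 0.0
```

Request:
jog_arm([
  [[0, 0, 0, 0], [0, 0, 0, 0], [0, 0, 0, 0], [0, 0, 0, 0], [0, 0, 0, 0]],
])

```text
time: 2.1
eef_pos: [0.6196, 0.2919, 0.132]
tool_rot: [[0.014, 1.0, 0.0], [1.0, -0.014, 0.001], [0.001, 0.0, -1.0]]
ft_force: [-0.0, 0.0, 0.1]
grip_width: 1.0
finger_force: 0.0
```

Request:
jog_arm([
  [[0, -0.2, -3, 0], [0, 0, -3, 0], [0, 0, -2.5, 0], [0, 0, -1.4, 0], [0, 0, 0, 0]],
])

```text
time: 2.6
eef_pos: [0.6187, 0.2887, 0.0306]
tool_rot: [[0.015, 1.0, -0.003], [1.0, -0.015, -0.001], [-0.001, -0.003, -1.0]]
ft_force: [-0.5, 0.3, 0.2]
grip_width: 1.0
finger_force: 0.0
```

Request:
jog_arm([
  [[0, 0, 0, 0], [0, 0, 0, 0], [0, 0, 0, 0], [0, 0, 0, 0], [0, 0, 0, 0]],
], gripper=4.5)

```text
time: 3.1
eef_pos: [0.6212, 0.2892, 0.0343]
tool_rot: [[0.016, 1.0, 0.002], [1.0, -0.016, 0.002], [0.002, 0.002, -1.0]]
ft_force: [-0.1, -0.3, 5.8]
grip_width: 0.621
finger_force: 31.5
```

Request:
jog_arm([
  [[0, 0, 0, 0], [0, 0, 0, 0], [0, 0, 0, 0], [0, 0, 0, 0], [0, 0, 0, 0]],
])

```text
time: 3.6
eef_pos: [0.6211, 0.2892, 0.0343]
tool_rot: [[0.016, 1.0, 0.002], [1.0, -0.016, 0.002], [0.002, 0.002, -1.0]]
ft_force: [-0.7, -0.5, 5.2]
grip_width: 0.621
finger_force: 31.5
```

Grip confirmed (52.8 mm). Now I lift and carry it to place 1.

Request:
jog_arm([
  [[0, 0, 1, 0], [0, 0, 2, 0], [0, 0, 3, 0], [0, 0, 2, 0], [-2, -1.5, 0, 0]],
])

```text
time: 4.1
eef_pos: [0.603, 0.2759, 0.1167]
tool_rot: [[0.015, 1.0, 0.006], [1.0, -0.015, 0.004], [0.004, 0.006, -1.0]]
ft_force: [-0.3, 0.2, -0.3]
grip_width: 0.625
finger_force: 31.9
```

Request:
jog_arm([
  [[-3.2, -3, 0, 0], [-3.2, -3, 0, 0], [-3.2, -3, 0, 0], [-3, -3, 0, 0], [-1.5, -1.6, 0, 0]],
])

```text
time: 4.6
eef_pos: [0.4569, 0.1352, 0.1127]
tool_rot: [[0.018, 1.0, -0.001], [1.0, -0.018, 0.001], [0.001, -0.001, -1.0]]
ft_force: [0.8, -0.7, -0.2]
grip_width: 0.624
finger_force: 31.9
```

Request:
jog_arm([
  [[0, 0, 0, 0], [0, 0, 0, 0], [0, 0, 0, 0], [0, 0, 0, 0], [0, 0, 0, 0]],
])

```text
time: 5.1
eef_pos: [0.4595, 0.138, 0.1122]
tool_rot: [[0.016, 1.0, -0.0], [1.0, -0.016, -0.001], [-0.001, -0.0, -1.0]]
ft_force: [-1.0, -0.1, -1.4]
grip_width: 0.62
finger_force: 31.9
```

Request:
jog_arm([
  [[0, 0, -2.5, 0], [0, 0, -2.5, 0], [0, 0, -1.5, 0], [0, 0, -0.7, 0], [0, 0, 0, 0]],
])

```text
time: 5.6
eef_pos: [0.4587, 0.1374, 0.0396]
tool_rot: [[0.016, 1.0, -0.001], [1.0, -0.016, -0.001], [-0.001, -0.001, -1.0]]
ft_force: [0.4, -0.8, -0.6]
grip_width: 0.62
finger_force: 32.0
```

Request:
jog_arm([
  [[0, 0, -0.2, 0], [0, 0, -0.2, 0], [0, 0, -0.1, 0], [0, 0, 0, 0], [0, 0, 0, 0]],
])

```text
time: 6.1
eef_pos: [0.4592, 0.1377, 0.0356]
tool_rot: [[0.016, 1.0, 0.0], [1.0, -0.016, 0.0], [0.0, 0.0, -1.0]]
ft_force: [-0.1, 0.5, -0.6]
grip_width: 0.618
finger_force: 32.0
```

Request:
jog_arm([
  [[0, 0, -0.1, 0], [0, 0, -0.1, 0], [0, 0, 0, 0], [0, 0, 0, 0], [0, 0, 0, 0]],
])

```text
time: 6.6
eef_pos: [0.4591, 0.1377, 0.0333]
tool_rot: [[0.016, 1.0, -0.0], [1.0, -0.016, -0.0], [-0.0, -0.0, -1.0]]
ft_force: [-0.2, 0.1, -0.5]
grip_width: 0.618
finger_force: 32.0
```

Request:
jog_arm([
  [[0, 0, -0.1, 0], [0, 0, 0, 0], [0, 0, 0, 0], [0, 0, -0.05, 0], [0, 0, 0, 0]],
])

```text
time: 7.1
eef_pos: [0.4591, 0.1377, 0.0322]
tool_rot: [[0.016, 1.0, -0.0], [1.0, -0.016, 0.0], [0.0, -0.0, -1.0]]
ft_force: [-4.0, -0.6, 5.8]
grip_width: 0.624
finger_force: 32.6
```

Contact came at the predicted height. I release, then go to yellow.

Request:
jog_arm([
  [[0, 0, 0, 0], [0, 0, 0, 0], [0, 0, 0, 0], [0, 0, 0, 0], [0, 0, 0, 0]],
], gripper=8.54)

```text
time: 7.6
eef_pos: [0.4591, 0.1377, 0.0318]
tool_rot: [[0.016, 1.0, -0.0], [1.0, -0.016, -0.0], [-0.0, -0.0, -1.0]]
ft_force: [0.4, 0.2, 0.4]
grip_width: 0.999
finger_force: 0.0
```

Request:
jog_arm([
  [[0, 0, 1, 0], [0, 0, 3, 0], [0, 0, 4, 0], [3, 1.2, 0, 0], [3, 1.2, 0, 0]],
])

```text
time: 8.1
eef_pos: [0.5208, 0.1628, 0.1151]
tool_rot: [[0.016, 1.0, 0.004], [1.0, -0.016, 0.004], [0.004, 0.004, -1.0]]
ft_force: [-0.3, 1.0, -0.2]
grip_width: 1.001
finger_force: 0.0
```

Request:
jog_arm([
  [[3, 1.2, 0, 0], [3, 1.2, 0, 0], [2, 0.8, 0, 0], [1.1, 0.6, 0, 0], [0, 0, 0, 0]],
])

```text
time: 8.6
eef_pos: [0.6111, 0.2004, 0.1121]
tool_rot: [[0.015, 1.0, 0.001], [1.0, -0.015, -0.0], [-0.0, 0.001, -1.0]]
ft_force: [0.2, 0.2, 0.2]
grip_width: 0.999
finger_force: 0.0
```

```bash
python3 - <<'E'
from m import *
s=state();print(s['time'],s['eef_pos'])
c=cap('side','side1.png')
E
```

```text
8.6 [0.61113762 0.20037427 0.11212447]
```

View pics/side1.png

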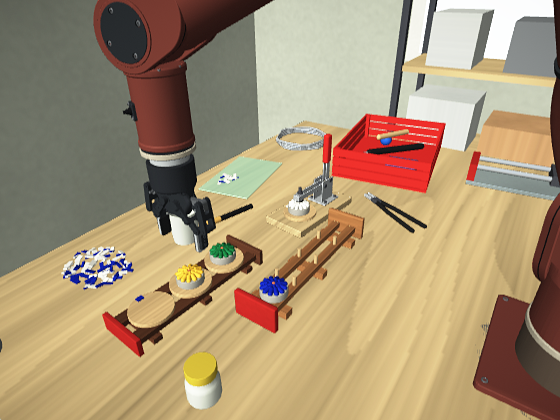

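Blue stands in place 1, at (272,288). Yellow is next.

Request:
jog_arm([
  [[0, 0, -2.5, 0], [0, 0, -2.5, 0], [0, 0, -1.8, 0], [0, 0, -0.8, 0], [0, 0, 0, 0]],
])

```text
time: 9.15
eef_pos: [0.609, 0.1992, 0.0353]
tool_rot: [[0.016, 1.0, -0.002], [1.0, -0.016, -0.001], [-0.001, -0.002, -1.0]]
ft_force: [-0.1, -1.0, -0.3]
grip_width: 1.003
finger_force: 0.0
```

Request:
jog_arm([
  [[0, 0, 0, 0], [0, 0, 0, 0], [0, 0, 0, 0], [0, 0, 0, 0], [0, 0, 0, 0]],
], gripper=4.5)

```text
time: 9.65
eef_pos: [0.6108, 0.1999, 0.0373]
tool_rot: [[0.016, 1.0, 0.002], [1.0, -0.016, 0.001], [0.001, 0.002, -1.0]]
ft_force: [-1.8, -0.4, 5.7]
grip_width: 0.621
finger_force: 30.9
```

Request:
jog_arm([
  [[0, 0, 0, 0], [0, 0, 0, 0], [0, 0, 1, 0], [0, 0, 3, 0], [0, 0, 4, 0]],
])

```text
time: 10.15
eef_pos: [0.6089, 0.1993, 0.1159]
tool_rot: [[0.016, 1.0, -0.003], [1.0, -0.016, -0.001], [-0.002, -0.003, -1.0]]
ft_force: [-0.1, 0.9, -0.7]
grip_width: 0.617
finger_force: 31.9
```

Request:
jog_arm([
  [[0, 0, 0, 0], [0, 0, 0, 0], [0, 0, 0, 0], [0, 0, 0, 0], [0, 0, 0, 0]],
])

```text
time: 10.65
eef_pos: [0.6095, 0.1995, 0.1148]
tool_rot: [[0.016, 1.0, -0.002], [1.0, -0.016, -0.001], [-0.001, -0.002, -1.0]]
ft_force: [0.2, 1.1, -1.0]
grip_width: 0.621
finger_force: 32.0
```

Request:
jog_arm([
  [[-3, -2.8, 0, 0], [-3.5, -3.2, 0, 0], [-3.5, -3.2, 0, 0], [-3.2, -3.2, 0, 0], [-2, -1.8, 0, 0]],
])

```text
time: 11.15
eef_pos: [0.4554, 0.0551, 0.115]
tool_rot: [[0.018, 1.0, -0.002], [1.0, -0.018, -0.0], [-0.0, -0.002, -1.0]]
ft_force: [0.4, -0.4, -0.4]
grip_width: 0.621
finger_force: 32.1
```

Request:
jog_arm([
  [[0, 0, 0, 0], [0, 0, 0, 0], [0, 0, -1.5, 0], [0, 0, -2, 0], [0, 0, -1.5, 0]],
])

```text
time: 11.65
eef_pos: [0.4588, 0.0586, 0.0648]
tool_rot: [[0.015, 1.0, 0.0], [1.0, -0.015, -0.001], [-0.001, 0.0, -1.0]]
ft_force: [0.0, 0.9, -0.6]
grip_width: 0.618
finger_force: 32.1
```

Request:
jog_arm([
  [[0, 0, -1.5, 0], [0, 0, -0.8, 0], [0, 0, -0.2, 0], [0, 0, 0, 0], [0, 0, 0, 0]],
])

```text
time: 12.15
eef_pos: [0.4587, 0.0579, 0.0414]
tool_rot: [[0.016, 1.0, 0.001], [1.0, -0.016, 0.0], [0.0, 0.001, -1.0]]
ft_force: [-0.1, -0.2, -0.9]
grip_width: 0.624
finger_force: 32.1
```

Request:
jog_arm([
  [[0, 0, -0.2, 0], [0, 0, -0.2, 0], [0, 0, -0.1, 0], [0, 0, 0, 0], [0, 0, 0, 0]],
])

```text
time: 12.65
eef_pos: [0.4581, 0.0576, 0.0358]
tool_rot: [[0.016, 1.0, -0.0], [1.0, -0.016, 0.0], [0.0, -0.0, -1.0]]
ft_force: [-0.3, 0.3, -0.6]
grip_width: 0.617
finger_force: 32.1
```

Request:
jog_arm([
  [[0, 0, -0.1, 0], [0, 0, 0, 0], [0, 0, -0.05, 0], [0, 0, 0, 0], [0, 0, 0, 0]],
])

```text
time: 13.15
eef_pos: [0.4582, 0.0577, 0.0352]
tool_rot: [[0.016, 1.0, -0.0], [1.0, -0.016, 0.001], [0.001, -0.0, -1.0]]
ft_force: [-5.6, -1.0, 14.6]
grip_width: 0.616
finger_force: 33.7
```

Request:
jog_arm([
  [[0, 0, 0.08, 0], [0, 0, 0, 0], [0, 0, 0, 0], [0, 0, 0, 0], [0, 0, 0, 0]],
])

```text
time: 13.65
eef_pos: [0.4583, 0.0577, 0.0353]
tool_rot: [[0.016, 1.0, 0.0], [1.0, -0.016, 0.0], [0.0, 0.0, -1.0]]
ft_force: [-1.4, 0.0, 5.5]
grip_width: 0.621
finger_force: 32.7
```

Request:
jog_arm([
  [[0, 0, 0, 0], [0, 0, 0, 0], [0, 0, 0, 0], [0, 0, 0, 0], [0, 0, 0, 0]],
], gripper=8.54)

```text
time: 14.15
eef_pos: [0.4581, 0.0576, 0.035]
tool_rot: [[0.016, 1.0, -0.0], [1.0, -0.016, -0.0], [-0.0, -0.0, -1.0]]
ft_force: [0.0, -0.5, 0.1]
grip_width: 0.997
finger_force: 0.0
```

Request:
jog_arm([
  [[0, 0, 1, 0], [0, 0, 3, 0], [0, 0, 4, 0], [3, 1.1, 0, 0], [3, 1.1, 0, 0]],
])

```text
time: 14.65
eef_pos: [0.52, 0.0807, 0.1185]
tool_rot: [[0.016, 1.0, 0.005], [1.0, -0.016, 0.004], [0.004, 0.005, -1.0]]
ft_force: [0.5, 0.1, -0.1]
grip_width: 1.001
finger_force: 0.0
```

Request:
jog_arm([
  [[3, 1.1, 0, 0], [3, 1.1, 0, 0], [1.8, 0.6, 0, 0], [0.9, 0.3, 0, 0], [0, 0, 0, 0]],
])

```text
time: 15.15
eef_pos: [0.6056, 0.1107, 0.1153]
tool_rot: [[0.016, 1.0, 0.0], [1.0, -0.016, -0.001], [-0.001, 0.0, -1.0]]
ft_force: [-0.8, 0.5, 0.5]
grip_width: 0.999
finger_force: 0.0
```

Request:
jog_arm([
  [[0, 0, 0, 0], [0, 0, 0, 0], [0, 0, 0, 0], [0, 0, 0, 0], [0, 0, 0, 0]],
])

```text
time: 15.65
eef_pos: [0.6049, 0.1107, 0.1153]
tool_rot: [[0.016, 1.0, 0.0], [1.0, -0.016, 0.0], [0.0, 0.0, -1.0]]
ft_force: [0.2, -0.4, -0.1]
grip_width: 1.002
finger_force: 0.0
```

Request:
jog_arm([
  [[0, 0, -2.5, 0], [0, 0, -2.5, 0], [0, 0, -2, 0], [0, 0, -0.9, 0], [0, 0, 0, 0]],
])

```text
time: 16.15
eef_pos: [0.6043, 0.1104, 0.0351]
tool_rot: [[0.016, 1.0, -0.002], [1.0, -0.016, -0.001], [-0.001, -0.002, -1.0]]
ft_force: [0.1, -0.2, 0.2]
grip_width: 1.002
finger_force: 0.0
```

Request:
jog_arm([
  [[0, 0, 0, 0], [0, 0, 0, 0], [0, 0, 0, 0], [0, 0, 0, 0], [0, 0, 0, 0]],
], gripper=4.5)

```text
time: 16.65
eef_pos: [0.6061, 0.1108, 0.0376]
tool_rot: [[0.016, 1.0, 0.002], [1.0, -0.016, 0.001], [0.001, 0.002, -1.0]]
ft_force: [-0.8, 0.1, 5.8]
grip_width: 0.619
finger_force: 31.1
```

Request:
jog_arm([
  [[0, 0, 0, 0], [0, 0, 0, 0], [0, 0, 1, 0], [0, 0, 3, 0], [0, 0, 4, 0]],
])

```text
time: 17.15
eef_pos: [0.6038, 0.1104, 0.1161]
tool_rot: [[0.016, 1.0, -0.003], [1.0, -0.016, -0.001], [-0.001, -0.003, -1.0]]
ft_force: [0.3, 0.2, -1.4]
grip_width: 0.622
finger_force: 32.1
```

Request:
jog_arm([
  [[0, 0, 0, 0], [0, 0, 0, 0], [0, 0, 0, 0], [0, 0, 0, 0], [0, 0, 0, 0]],
])

```text
time: 17.65
eef_pos: [0.6045, 0.1105, 0.1151]
tool_rot: [[0.016, 1.0, -0.002], [1.0, -0.016, -0.001], [-0.001, -0.002, -1.0]]
ft_force: [0.1, 0.1, -1.1]
grip_width: 0.62
finger_force: 32.3
```

Request:
jog_arm([
  [[-3, -2.7, 0, 0], [-3.4, -3, 0, 0], [-3.4, -3, 0, 0], [-3, -2.8, 0, 0], [-2, -1.8, 0, 0]],
])

```text
time: 18.15
eef_pos: [0.4546, -0.0244, 0.1154]
tool_rot: [[0.018, 1.0, -0.002], [1.0, -0.018, 0.0], [0.0, -0.002, -1.0]]
ft_force: [0.2, 0.1, -0.6]
grip_width: 0.621
finger_force: 32.3
```

Request:
jog_arm([
  [[0, 0, 0, 0], [0, 0, 0, 0], [0, 0, -1.5, 0], [0, 0, -2, 0], [0, 0, -1.5, 0]],
])

```text
time: 18.65
eef_pos: [0.4577, -0.0215, 0.0651]
tool_rot: [[0.015, 1.0, -0.0], [1.0, -0.015, -0.001], [-0.001, -0.0, -1.0]]
ft_force: [0.5, 0.4, -1.2]
grip_width: 0.62
finger_force: 32.4
```

Request:
jog_arm([
  [[0, 0, -1.5, 0], [0, 0, -0.8, 0], [0, 0, -0.4, 0], [0, 0, -0.2, 0], [0, 0, 0, 0]],
])

```text
time: 19.15
eef_pos: [0.4574, -0.0222, 0.0373]
tool_rot: [[0.016, 1.0, 0.0], [1.0, -0.016, -0.0], [-0.0, 0.0, -1.0]]
ft_force: [-0.3, 0.2, -0.5]
grip_width: 0.617
finger_force: 32.4
```

Request:
jog_arm([
  [[0, 0, -0.05, 0], [0, 0, 0, 0], [0, 0, 0, 0], [0, 0, 0, 0], [0, 0, 0, 0]],
])

```text
time: 19.65
eef_pos: [0.4572, -0.0223, 0.0367]
tool_rot: [[0.016, 1.0, 0.0], [1.0, -0.016, 0.0], [0.0, 0.0, -1.0]]
ft_force: [0.1, -0.6, -2.4]
grip_width: 0.619
finger_force: 32.4
```

Request:
jog_arm([
  [[0, 0, -0.1, 0], [0, 0, 0, 0], [0, 0, 0, 0], [0, 0, 0, 0], [0, 0, 0, 0]],
])

```text
time: 20.15
eef_pos: [0.4571, -0.0223, 0.0356]
tool_rot: [[0.016, 1.0, -0.0], [1.0, -0.016, -0.0], [-0.0, -0.0, -1.0]]
ft_force: [0.7, 0.9, 0.4]
grip_width: 0.615
finger_force: 32.4
```

Request:
jog_arm([
  [[0, 0, -0.05, 0], [0, 0, 0, 0], [0, 0, 0, 0], [0, 0, 0, 0], [0, 0, 0, 0]],
])

```text
time: 20.65
eef_pos: [0.4572, -0.0224, 0.0355]
tool_rot: [[0.016, 1.0, -0.0], [1.0, -0.016, 0.0], [0.0, -0.0, -1.0]]
ft_force: [-2.9, -0.2, 7.3]
grip_width: 0.619
finger_force: 33.3
```

Request:
jog_arm([
  [[0, 0, 0, 0], [0, 0, 0, 0], [0, 0, 0, 0], [0, 0, 0, 0], [0, 0, 0, 0]],
], gripper=8.54)

```text
time: 21.15
eef_pos: [0.4571, -0.0223, 0.0351]
tool_rot: [[0.016, 1.0, -0.0], [1.0, -0.016, -0.0], [-0.0, -0.0, -1.0]]
ft_force: [0.3, 1.1, -0.4]
grip_width: 1.004
finger_force: 0.0
```

Request:
jog_arm([
  [[0, 0, 1, 0], [0, 0, 3, 0], [0, 0, 4, 0], [0, 0, 4, 0], [0, 0, 4, 0]],
])

```text
time: 21.65
eef_pos: [0.4568, -0.0229, 0.1975]
tool_rot: [[0.017, 1.0, 0.001], [1.0, -0.017, 0.0], [0.0, 0.001, -1.0]]
ft_force: [0.6, 1.1, -0.3]
grip_width: 1.0
finger_force: 0.0
```

Request:
jog_arm([
  [[1, -2.5, 3, -0.04], [1.5, -3.5, 3, -0.04], [1.5, -3.5, 0, 0], [1.5, -3.5, 0, 0], [1.5, -3.5, 0, 0]],
])

```text
time: 22.15
eef_pos: [0.5276, -0.1887, 0.2564]
tool_rot: [[0.095, 0.995, 0.002], [0.995, -0.095, 0.0], [0.0, 0.002, -1.0]]
ft_force: [1.1, 0.6, -0.1]
grip_width: 1.002
finger_force: 0.0
```

Request:
jog_arm([
  [[1.5, -3, 0, 0], [1.2, -1.8, 0, 0], [0.5, -0.9, 0, 0], [0, 0, 0, 0], [0, 0, 0, 0]],
])

```text
time: 22.65
eef_pos: [0.5587, -0.2436, 0.2553]
tool_rot: [[0.096, 0.995, -0.0], [0.995, -0.096, 0.001], [0.0, -0.0, -1.0]]
ft_force: [-0.3, 0.7, 0.2]
grip_width: 1.001
finger_force: 0.0
```

```bash
python3 - <<'E'
from m import *
np.set_printoptions(precision=4,suppress=True)
s=state();print(s['time'],s['eef_pos'])
c=cap('side','side2.png'); W,hsv=measure(c)
red=((hsv[...,0]<8)|(hsv[...,0]>172))&(hsv[...,1]>150); red[:,:312]=0; red[:,345:]=0; red[:125]=0;red[185:]=0
Q=W[red]; Q=Q[(Q[:,2]>.12)&(Q[:,2]<.21)&(Q[:,1]>-.3)]; print(len(Q),Q.mean(0),Q.min(0),Q.max(0))
E
```

```text
22.65 [ 0.5587 -0.2436  0.2553]
223 [ 0.5578 -0.2406  0.1663] [ 0.5514 -0.2533  0.127 ] [ 0.5688 -0.2328  0.2016]
```

View pics/side2.png

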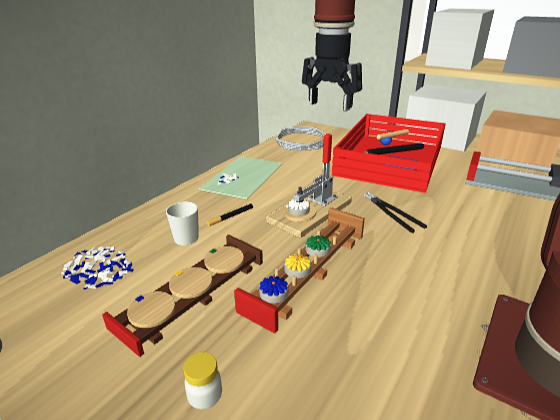

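Blue, yellow and green stand in order on the carrier at (273,288), (298,265) and (318,243). The gripper is above the clamp handle, so I lower and grip it.

Request:
jog_arm([
  [[0, 0, -2.5, 0], [0, 0, -3, 0], [0, 0, -2.5, 0], [0, 0, -1.5, 0], [0, 0, 0, 0]],
])

```text
time: 23.2
eef_pos: [0.5582, -0.2428, 0.1587]
tool_rot: [[0.095, 0.996, -0.002], [0.996, -0.095, 0.001], [0.001, -0.003, -1.0]]
ft_force: [-0.5, 0.7, 0.4]
grip_width: 0.999
finger_force: 0.0
```

Request:
jog_arm([
  [[0, 0, 0, 0], [0, 0, 0, 0], [0, 0, 0, 0], [0, 0, 0, 0], [0, 0, 0, 0]],
], gripper=0.8, newtons=25)

```text
time: 23.7
eef_pos: [0.5615, -0.2447, 0.1611]
tool_rot: [[0.096, 0.995, 0.005], [0.995, -0.096, -0.001], [-0.001, 0.005, -1.0]]
ft_force: [5.9, -3.9, -9.3]
grip_width: 0.187
finger_force: 30.2
```

Request:
jog_arm([
  [[0, 0, 0, 0], [0, 0, 0, 0], [0, 0, 0, 0], [0, 0, 0, 0], [0, 0, 0, 0]],
])

```text
time: 24.2
eef_pos: [0.5613, -0.2447, 0.161]
tool_rot: [[0.096, 0.995, 0.004], [0.995, -0.096, -0.002], [-0.001, 0.004, -1.0]]
ft_force: [9.7, -1.5, -2.1]
grip_width: 0.188
finger_force: 30.9
```

Request:
jog_arm([
  [[0.13, -1.24, -0.08, 0], [0, -1.22, -0.23, 0], [-0.11, -1.18, -0.38, 0], [-0.11, -1.12, -0.53, 0], [-0.1, -1.05, -0.67, 0]],
])

```text
time: 24.7
eef_pos: [0.5547, -0.3031, 0.1411]
tool_rot: [[0.098, 0.995, -0.004], [0.995, -0.098, 0.002], [0.002, -0.004, -1.0]]
ft_force: [-11.2, 4.1, 6.4]
grip_width: 0.182
finger_force: 30.9
```

Request:
jog_arm([
  [[-0.05, -0.96, -0.79, 0], [-0.05, -0.85, -0.91, 0], [-0.07, -0.73, -1.01, 0], [-0.06, -0.6, -1.09, 0], [-0.05, -0.46, -1.16, 0]],
])

```text
time: 25.2
eef_pos: [0.5501, -0.3402, 0.0908]
tool_rot: [[0.1, 0.995, -0.006], [0.995, -0.1, 0.001], [0.0, -0.006, -1.0]]
ft_force: [-14.2, -0.2, 5.3]
grip_width: 0.19
finger_force: 30.0
```

Request:
jog_arm([
  [[0, -0.1, -0.4, 0], [0, 0, 0, 0], [0, 0, 0, 0], [0, 0, 0, 0], [0, 0, 0, 0]],
])

```text
time: 25.7
eef_pos: [0.5499, -0.3413, 0.0871]
tool_rot: [[0.1, 0.995, -0.006], [0.995, -0.1, 0.0], [-0.0, -0.006, -1.0]]
ft_force: [-13.9, -0.5, 4.3]
grip_width: 0.187
finger_force: 29.9
```

Request:
jog_arm([
  [[-0.1, -0.05, -0.3, 0], [0, -0.05, -0.3, 0], [0, 0, 0, 0], [0, 0, 0, 0], [0, 0, 0, 0]],
])

```text
time: 26.2
eef_pos: [0.5501, -0.3421, 0.0842]
tool_rot: [[0.1, 0.995, -0.003], [0.995, -0.1, 0.001], [0.001, -0.003, -1.0]]
ft_force: [-20.6, 7.5, 30.4]
grip_width: 0.186
finger_force: 32.5
```

```bash
python3 - <<'E'
from m import *
c=cap('side'); cv2.imwrite('pics/s3.png',cv2.resize(c['image'][60:260,220:460],None,fx=3,fy=3)[:,:,::-1])
E
```

```text
(no output)
```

View pics/s3.png

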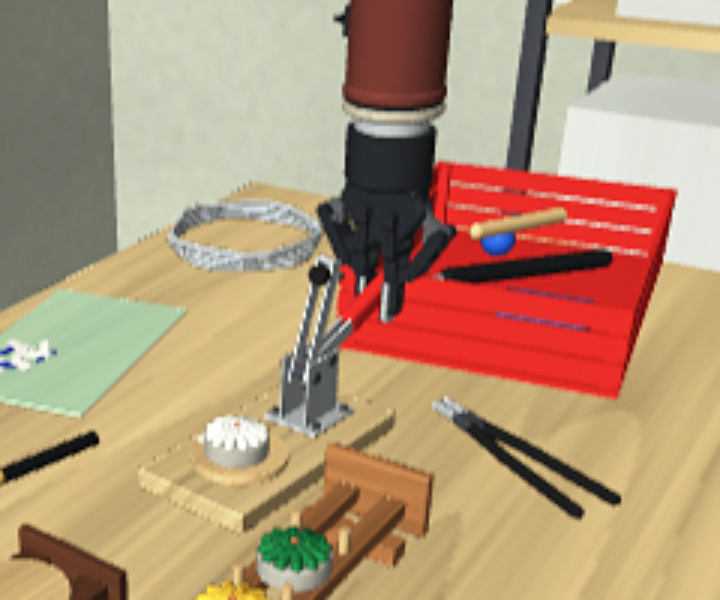

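The handle is at its stop: 30 N reaction, bar upright at (320,270). I ease off, release and lift.

Request:
jog_arm([
  [[0, 0, 0.3, 0], [0, 0, 0, 0], [0, 0, 0, 0], [0, 0, 0, 0], [0, 0, 0, 0]],
])

```text
time: 26.75
eef_pos: [0.5498, -0.3419, 0.0848]
tool_rot: [[0.099, 0.995, -0.005], [0.995, -0.099, 0.0], [0.0, -0.005, -1.0]]
ft_force: [-12.5, 1.3, 7.7]
grip_width: 0.183
finger_force: 30.9
```

Request:
jog_arm([
  [[0, 0, 0, 0], [0, 0, 0, 0], [0, 0, 0, 0], [0, 0, 0, 0], [0, 0, 0, 0]],
], gripper=8.54, newtons=30)

```text
time: 27.25
eef_pos: [0.5536, -0.3403, 0.0846]
tool_rot: [[0.095, 0.995, 0.0], [0.995, -0.095, -0.0], [0.0, 0.0, -1.0]]
ft_force: [-0.4, 0.2, -0.1]
grip_width: 0.999
finger_force: 0.0
```

Request:
jog_arm([
  [[0, 0, 1, 0], [0, 0, 3, 0], [0, 0, 4, 0], [0, 0, 4, 0], [0, 0, 4, 0]],
])

```text
time: 27.75
eef_pos: [0.5531, -0.3406, 0.2471]
tool_rot: [[0.096, 0.995, 0.0], [0.995, -0.096, -0.0], [-0.0, 0.0, -1.0]]
ft_force: [0.0, -0.7, -0.9]
grip_width: 1.001
finger_force: 0.0
```

Request:
jog_arm([
  [[0, 0, 4, 0], [0, 0, 2, 0], [-4, 0, 0, 0], [-4, 0, 0, 0], [-4, 0, 0, 0]],
])

```text
time: 28.25
eef_pos: [0.4319, -0.3409, 0.3049]
tool_rot: [[0.096, 0.995, -0.0], [0.995, -0.096, -0.001], [-0.001, -0.0, -1.0]]
ft_force: [-1.5, -0.3, 2.0]
grip_width: 1.003
finger_force: 0.0
```

```bash
python3 - <<'E'
from m import *
np.set_printoptions(precision=4,suppress=True)
s=state();print(s['time'],s['eef_pos'])
t=cap('top'); W,h=measure(t)
print(disc(W,(344,205),r=25,zhi=.062))
for p in ((272,258),): pass
img=np.hstack([cv2.resize(t['image'][165:300,180:430],None,fx=3,fy=3)]); cv2.imwrite('pics/t4.png',img[:,:,::-1])
red=((h[...,0]<8)|(h[...,0]>172))&(h[...,1]>150); red[:,:390]=0; red[:,455:]=0; Q=W[red]; Q=Q[(Q[:,2]>.05)&(Q[:,1]>-.4)]; print(len(Q),Q.min(0),Q.max(0))
E
```

```text
28.25 [ 0.4319 -0.3409  0.3049]
((0.5736149549484253, -0.1371607631444931), 0.02706603892147541, array([ 0.572 , -0.1355]), np.float64(0.058337511855727234), 472)
254 [ 0.3699 -0.3442  0.0963] [0.5609 0.0207 0.9312]
```

View pics/t4.png

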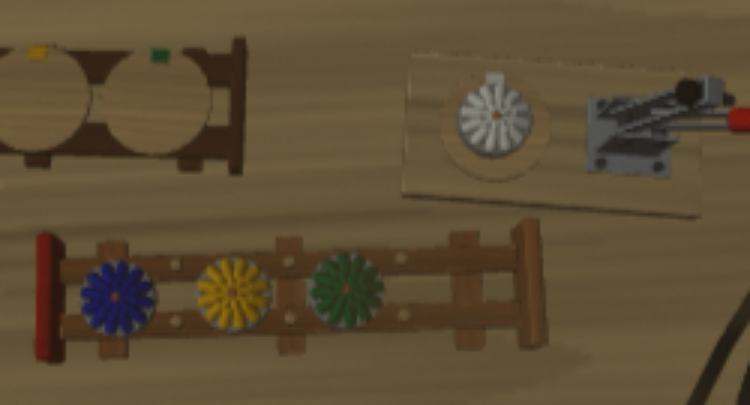

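The top view shows three rosettes centred in their places, at crop positions (118,298), (233,293) and (347,290). The clamp is open and the bar is clear of white at (495,118). White is next.

Request:
jog_arm([
  [[2.5, 3.5, 0, 0], [2.8, 4, 0, 0], [2.8, 4, 0, 0], [2.8, 4, 0, 0], [2.2, 3.2, 0, 0]],
])

```text
time: 28.8
eef_pos: [0.5658, -0.1505, 0.3053]
tool_rot: [[0.094, 0.996, 0.001], [0.996, -0.094, 0.001], [0.001, 0.001, -1.0]]
ft_force: [0.2, -0.7, -0.9]
grip_width: 1.002
finger_force: 0.0
```

Request:
jog_arm([
  [[1, 1.7, 0, 0], [0, 0, -3, 0], [0, 0, -4, 0], [0, 0, -4, 0], [0, 0, -4, 0]],
])

```text
time: 29.3
eef_pos: [0.5741, -0.1375, 0.1541]
tool_rot: [[0.097, 0.995, 0.001], [0.995, -0.097, -0.0], [-0.0, 0.001, -1.0]]
ft_force: [0.4, 0.8, 0.4]
grip_width: 1.005
finger_force: 0.0
```

Request:
jog_arm([
  [[0, 0, -3.5, 0], [0, 0, 0, 0], [0, 0, 0, 0], [0, 0, 0, 0], [0, 0, 0, 0]],
])

```text
time: 29.8
eef_pos: [0.5756, -0.1369, 0.1218]
tool_rot: [[0.096, 0.995, 0.003], [0.995, -0.096, -0.0], [0.0, 0.003, -1.0]]
ft_force: [0.8, 0.2, -0.0]
grip_width: 1.0
finger_force: 0.0
```

Request:
jog_arm([
  [[-0.1, 0, -2.5, 0], [0, 0, -3, 0], [0, 0, -2.2, 0], [0, 0, -0.7, 0], [0, 0, 0, 0]],
])

```text
time: 30.3
eef_pos: [0.5735, -0.1365, 0.0359]
tool_rot: [[0.096, 0.995, -0.0], [0.995, -0.096, -0.0], [-0.0, -0.0, -1.0]]
ft_force: [0.0, -0.8, -1.1]
grip_width: 0.997
finger_force: 0.0
```

Request:
jog_arm([
  [[0, 0, 0, 0], [0, 0, 0, 0], [0, 0, 0, 0], [0, 0, 0, 0], [0, 0, 0, 0]],
])

```text
time: 30.8
eef_pos: [0.5736, -0.1364, 0.0359]
tool_rot: [[0.096, 0.995, 0.0], [0.995, -0.096, 0.0], [0.0, 0.0, -1.0]]
ft_force: [0.5, 0.2, -0.1]
grip_width: 0.998
finger_force: 0.0
```

Request:
jog_arm([
  [[0, 0, 0, 0], [0, 0, 0, 0], [0, 0, 0, 0], [0, 0, 0, 0], [0, 0, 0, 0]],
], gripper=4.5)

```text
time: 31.3
eef_pos: [0.5736, -0.1365, 0.0359]
tool_rot: [[0.096, 0.995, 0.0], [0.995, -0.096, 0.0], [0.0, 0.0, -1.0]]
ft_force: [-1.3, 0.3, 5.8]
grip_width: 0.617
finger_force: 31.3
```

Request:
jog_arm([
  [[0, 0, 0, 0], [0, 0, 0, 0], [0, 0, 1, 0], [0, 0, 3, 0], [0, 0, 4, 0]],
])

```text
time: 31.8
eef_pos: [0.5719, -0.1363, 0.1153]
tool_rot: [[0.096, 0.995, -0.004], [0.995, -0.096, -0.0], [-0.001, -0.004, -1.0]]
ft_force: [1.5, 0.2, -1.1]
grip_width: 0.622
finger_force: 32.0
```

Request:
jog_arm([
  [[0, 0, 0, 0.04], [0, 0, 0, 0.04], [0, 0, 0, 0], [0, 0, 0, 0], [0, 0, 0, 0]],
])

```text
time: 32.3
eef_pos: [0.5732, -0.1365, 0.1154]
tool_rot: [[0.017, 1.0, -0.001], [1.0, -0.017, -0.0], [-0.0, -0.001, -1.0]]
ft_force: [-0.4, 0.1, -0.1]
grip_width: 0.621
finger_force: 32.1
```

Request:
jog_arm([
  [[-2.2, 0.6, 0, 0], [-3, 0.9, 0, 0], [-3, 0.9, 0, 0], [-2.2, 0.7, 0, 0], [-1.35, 0.35, 0, 0]],
])

```text
time: 32.8
eef_pos: [0.454, -0.1014, 0.1151]
tool_rot: [[0.017, 1.0, -0.001], [1.0, -0.017, 0.001], [0.001, -0.001, -1.0]]
ft_force: [-0.4, 0.5, -1.9]
grip_width: 0.621
finger_force: 32.1
```

Request:
jog_arm([
  [[0, 0, 0, 0], [0, 0, 0, 0], [0, 0, -1.5, 0], [0, 0, -2, 0], [0, 0, -1.5, 0]],
])

```text
time: 33.3
eef_pos: [0.4567, -0.1024, 0.0648]
tool_rot: [[0.016, 1.0, 0.0], [1.0, -0.016, -0.001], [-0.001, 0.0, -1.0]]
ft_force: [-0.5, -0.1, -1.1]
grip_width: 0.62
finger_force: 32.1
```

Request:
jog_arm([
  [[0, 0, -1.5, 0], [0, 0, -0.8, 0], [0, 0, -0.4, 0], [0, 0, -0.2, 0], [0, 0, 0, 0]],
])

```text
time: 33.8
eef_pos: [0.4563, -0.1021, 0.0368]
tool_rot: [[0.016, 1.0, 0.0], [1.0, -0.016, -0.0], [-0.0, 0.0, -1.0]]
ft_force: [-0.4, -0.0, -0.5]
grip_width: 0.617
finger_force: 32.1
```

Request:
jog_arm([
  [[0, 0, 0, 0], [0, 0, 0, 0], [0, 0, 0, 0], [0, 0, 0, 0], [0, 0, 0, 0]],
])

```text
time: 34.3
eef_pos: [0.456, -0.1019, 0.0367]
tool_rot: [[0.016, 1.0, 0.0], [1.0, -0.016, 0.0], [0.0, 0.0, -1.0]]
ft_force: [-0.6, 0.5, -1.7]
grip_width: 0.622
finger_force: 32.1
```

Request:
jog_arm([
  [[0, 0, -0.1, 0], [0, 0, 0, 0], [0, 0, -0.05, 0], [0, 0, 0, 0], [0, 0, 0, 0]],
])

```text
time: 34.8
eef_pos: [0.4559, -0.102, 0.0351]
tool_rot: [[0.016, 1.0, -0.0], [1.0, -0.016, -0.0], [-0.0, -0.0, -1.0]]
ft_force: [-0.2, -0.1, -1.0]
grip_width: 0.619
finger_force: 32.1
```

Request:
jog_arm([
  [[0, 0, -0.05, 0], [0, 0, 0, 0], [0, 0, -0.05, 0], [0, 0, 0, 0], [0, 0, 0, 0]],
])

```text
time: 35.3
eef_pos: [0.4559, -0.1019, 0.0341]
tool_rot: [[0.016, 1.0, -0.0], [1.0, -0.016, -0.0], [-0.0, -0.0, -1.0]]
ft_force: [-0.5, -0.1, -1.6]
grip_width: 0.626
finger_force: 32.1
```

Request:
jog_arm([
  [[0, 0, -0.05, 0], [0, 0, 0, 0], [0, 0, -0.03, 0], [0, 0, 0, 0], [0, 0, 0, 0]],
])

```text
time: 35.8
eef_pos: [0.456, -0.102, 0.0338]
tool_rot: [[0.016, 1.0, -0.0], [1.0, -0.016, 0.001], [0.001, -0.0, -1.0]]
ft_force: [-4.1, 1.7, 10.1]
grip_width: 0.618
finger_force: 33.3
```

Contact. I release, lift and move clear.

Request:
jog_arm([
  [[0, 0, 0.04, 0], [0, 0, 0, 0], [0, 0, 0, 0], [0, 0, 0, 0], [0, 0, 0, 0]],
])

```text
time: 36.3
eef_pos: [0.456, -0.102, 0.0338]
tool_rot: [[0.016, 1.0, 0.0], [1.0, -0.016, 0.0], [0.0, 0.0, -1.0]]
ft_force: [-2.2, 0.5, 5.1]
grip_width: 0.622
finger_force: 32.5
```

Request:
jog_arm([
  [[0, 0, 0, 0], [0, 0, 0, 0], [0, 0, 0, 0], [0, 0, 0, 0], [0, 0, 0, 0]],
], gripper=8.54)

```text
time: 36.8
eef_pos: [0.4559, -0.102, 0.0337]
tool_rot: [[0.016, 1.0, -0.0], [1.0, -0.016, -0.0], [-0.0, -0.0, -1.0]]
ft_force: [-0.5, -0.5, 0.1]
grip_width: 1.002
finger_force: 0.0
```

Request:
jog_arm([
  [[0, 0, 1, 0], [0, 0, 3, 0], [0, 0, 4, 0], [0, 0, 4, 0], [0, 0, 4, 0]],
])

```text
time: 37.3
eef_pos: [0.4555, -0.1025, 0.1959]
tool_rot: [[0.017, 1.0, 0.001], [1.0, -0.017, -0.0], [-0.0, 0.001, -1.0]]
ft_force: [1.4, 0.7, 0.8]
grip_width: 0.999
finger_force: 0.0
```

Request:
jog_arm([
  [[0, -3, 4, 0], [0, -4, 2, 0], [0, -4, 0, 0], [0, -4, 0, 0], [0, -4, 0, 0]],
])

```text
time: 37.8
eef_pos: [0.4557, -0.2936, 0.255]
tool_rot: [[0.015, 1.0, 0.002], [1.0, -0.015, 0.0], [0.0, 0.002, -1.0]]
ft_force: [0.3, 0.1, 0.3]
grip_width: 0.998
finger_force: 0.0
```

Request:
jog_arm([
  [[0, -2, 0, 0], [0, 0, 0, 0], [0, 0, 0, 0], [0, 0, 0, 0], [0, 0, 0, 0]],
])

```text
time: 38.3
eef_pos: [0.4563, -0.3107, 0.2539]
tool_rot: [[0.014, 1.0, 0.001], [1.0, -0.014, 0.001], [0.001, 0.001, -1.0]]
ft_force: [0.8, 0.1, -0.1]
grip_width: 0.998
finger_force: 0.0
```

```bash
python3 - <<'E'
from m import *
np.set_printoptions(precision=4,suppress=True)
t=cap('top'); W,h=measure(t); s=cap('side')
C=np.array([.4571,.0177]); a=-.014; ey=np.array([-np.sin(a),np.cos(a)]); ex=np.array([np.cos(a),np.sin(a)])
S=W[225:300,185:370].reshape(-1,3)
for q in (.12,.04,-.04,-.12):
    p=C+q*ey; d=S[:,:2]-p; m=(np.hypot(*d.T)<.034)&(S[:,2]>.040)&(S[:,2]<.07); d=d[m]
    (cx,cy),r=cv2.minEnclosingCircle((d@np.stack([ex,ey],1)).astype(np.float32)*1000); print(q,'off mm',cx,cy,r,np.percentile(S[m,2],98))
cv2.imwrite('pics/t5.png',cv2.resize(t['image'][165:300,180:430],None,fx=3,fy=3)[:,:,::-1])
cv2.imwrite('pics/s5.png',cv2.resize(s['image'][100:340,220:460],None,fx=2.5,fy=2.5)[:,:,::-1])
E
```

```text
0.12 off mm -1.7434420585632324 1.9106463193893433 26.833301544189453 0.05700543556137772
0.04 off mm -1.2238538265228271 -0.08716800063848495 26.71636199951172 0.05685671813874167
-0.04 off mm -1.2883507013320923 0.19801397621631622 26.75633430480957 0.05663069808558876
-0.12 off mm -1.1345067024230957 -0.04379046708345413 26.923646926879883 0.05666646726407524
```

View pics/t5.png

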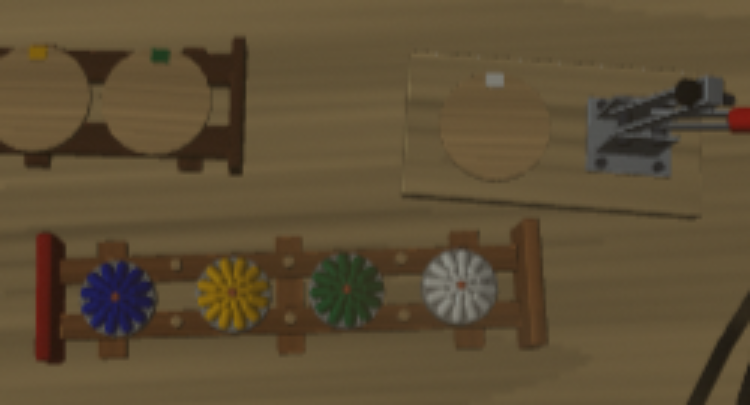

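View pics/s5.png

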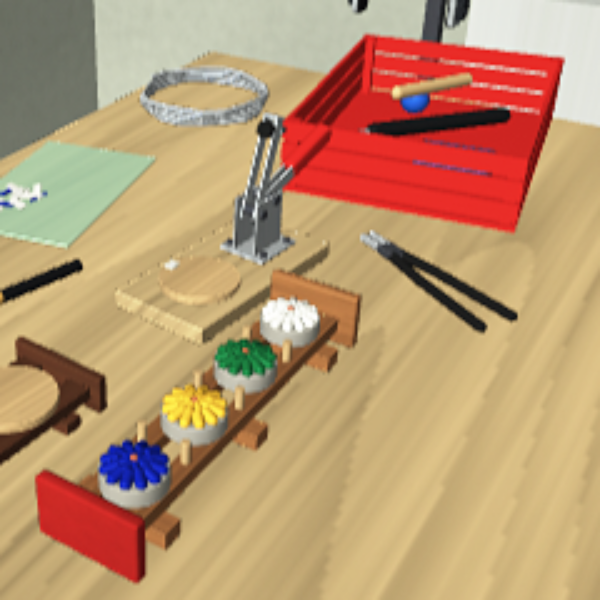

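All four stand flat within 3 mm of centre, in the order blue, yellow, green, white from the red end. The clamp is open and the arm is clear of everything.

```bash
python3 -c "
from h import *
print(robot.finish_job())"
```

```text
the job is handed in; nothing more can be done
None
```

The job is handed in: blue, yellow, green and white stand flat on the carrying rack in that order from the red end, each within 3 mm of its place's centre, with the clamp left fully open and the arm clear after about 38 s.

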